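# Lock the wheel post into the bench socket

### The job

Set up the bench for lacing the next wheel: stand the wheel post in the bench socket so that both ends of its cross pin go down the two open slots and rest on the ledge inside, and let go of it there. Then turn the post clockwise (seen from above), for which its long bar can simply be pushed round, until the pin drops into the locking notches. Leave it upright and locked, and do not disturb the oil bottle, the hub or the spanner.

Things in the scene. Friction and masses are not known exactly. Their poses are not given: they have to be found in the camera images.
- post_mid (a point): The wheel post: loose aluminium post 165 mm tall, 0.45 to 0.75 kg, standing upright on the bench. This point is on its axis, half-way up (82.5 mm above its foot); z up along the axis, x along its steel cross pin and bar, which are parallel; half a turn about z looks the same. Round shank 56 mm diameter up to 97 mm above the foot, tapering to 44 mm in the lowest 12 mm.
- post_pin (a point): Centre of the post's cross pin, on the post's axis 36 mm above the foot: a steel rod 10 mm diameter, 96 mm long along x, sticking out 20 mm on each side of the shank.
- post_bar (a point): Centre of the post's long bar, on the axis 105 mm above the foot: a steel rod 12 mm diameter, 190 mm long along x (95 mm to each side), straight above the cross pin.
- post_head (a point): Grip point in the post's square head, on the axis 138 mm above the foot. The head is 28 x 28 mm with faces square to x and y, from 97 to 155 mm above the foot, the bar passing through its lower part (bar top at 111 mm); a 12 mm stub on it ends at 165 mm.
- socket_base (a point): The bench socket: upright steel tube on a 120 x 120 x 12 mm steel plate, fixed. This point is on the tube's axis at bench level; z up, x through the middle of its two opposite entry slots (at +x and -x). Bore 60 mm, outside 80 mm diameter, rim 95 mm above the bench. From the foot of each entry slot a window runs clockwise (from above) in the wall to a locking notch and a stop wall.
- socket_entry (a point): Foot of the entry slot on the +x side, on the ledge 62 mm above the bench, in mid-wall (35 mm from the axis). Each slot is 30 degrees wide (about 18 mm) and open at the rim. The ledge runs on clockwise until 45 degrees from mid-slot. With its pin on the ledge the post's foot is 31 mm above the bench and its mid 113.5 mm; it turns with a few newtons at the bar's end.
- socket_notch (a point): Floor of the locking notch that goes with the +x slot, 48 mm above the bench, mid-wall, 60 degrees clockwise of mid-slot; 30 degrees wide (the other is opposite). The rim over window and notch is closed down to 78 mm. Pin in the notches: post's foot 17 mm above the bench, mid 99.5 mm. Pushed hard on the stop the post may hang up until the push is taken away.
- oil_bottle: Bystander: black plastic bottle with a red cap, 60 mm diameter, 150 mm tall, standing; origin at the centre of its underside.
- hub: Bystander: bare aluminium bicycle hub standing on one flange, 56 mm diameter, 77 mm tall; origin at the centre of its underside.
- spanner: Bystander: steel spanner 170 mm long lying flat along its x axis; origin at the middle of its underside.
Mind the look-alikes: they are no part of the job. Of the things like the part that bears post_mid, leave any that is orange or yellow; of the rest the larger one is meant.

How it is judged:
On the way, in this order (a step that is already met when the one before it is completed fails the run):
1. the post hangs in the socket with its cross pin on the ledge below the entry slots, upright and let go of (horizontal distance between post_mid and socket_base below 0.008 m and angle between post_mid's own z axis and vertical below 0.09 rad and z of post_mid in the frame of socket_base between 0.109 and 0.118 m and angle between the x axis of post_mid and the x axis of socket_base, either way round below 0.55 rad and contact force between the fingers and wheel_post below 0.3 N), for 0.2 s.
2. the pin has dropped into the locking notches (horizontal distance between post_mid and socket_base below 0.008 m and angle between post_mid's own z axis and vertical below 0.09 rad and z of post_mid in the frame of socket_base below 0.104 m), for 0.1 s.
At the end, for the whole second after the job is handed in: The post stands upright in the socket (within 5 degrees of vertical, axis within 8 mm of the socket's), turned 46 to 75 degrees clockwise from the entry slots with its pin down in the locking notches (post mid 94 to 104 mm above the bench), released and at rest (all of step 2 and z of post_mid in the frame of socket_base above 0.094 m and angle between the x axis of post_mid and the x axis of socket_base, either way round between 0.8 and 1.3 rad and linear speed of wheel_post below 0.02 m/s and contact force between the fingers and wheel_post below 0.3 N); the robot touches nothing.
It fails at once if the oil bottle is pushed more than 30 mm or tipped over (distance of oil_bottle from where it was at the start of the episode above 0.03 m or angle between oil_bottle's own z axis and vertical above 0.5 rad).
It fails at once if the hub is pushed more than 30 mm or tipped over (distance of hub from where it was at the start of the episode above 0.03 m or angle between hub's own z axis and vertical above 0.5 rad).
It fails at once if the spanner is pushed more than 30 mm or tipped over (distance of spanner from where it was at the start of the episode above 0.03 m or angle between spanner's own z axis and vertical above 0.5 rad).
It also fails if it takes over 64 s, if anything falls off the work surface, if the arm or the gripper's body presses on something with over 40 N, if the wrist force passes 120 N, or if a joint passes its speed limit or range.

### The arm

A 6-joint arm with a two-finger parallel gripper is mounted at the origin on the work surface. World frame = base frame: x ahead of the robot, y to its left, z up, the work surface at z = 0. Lengths are in m, angles in rad, forces in N, time in s.
With the tool pointing down it reaches from about 0.25 to 0.725 m from the base axis. Payload 9.7 kg.
Tool frame: the origin (TCP) lies on the centre line of the jaws, within the pads' length; the fingertips stand 19 mm ahead of it and the grasp point (between the pads) is the TCP (env.nose_length is the distance from the TCP to the fingertips, in m); z points along the fingers, y is the direction in which the jaws open and shut (so a half turn about z gives the same grasp; the last joint's range is limited). The gripper opens to 85 mm and grips with 20 to 120 N. Pads are 22 mm wide; open, the fingers measure 114 mm over their backs; the gripper's body (76 mm by 85 mm) begins 54 mm behind the grasp point. The pads swing forward as they close: fully open they stand 13 mm farther back than shut.
Start: joints at [-1.254, 0.087, 0.176, 1.66, 0, 1.571], TCP at [0.171, -0.523, 0.25] pointing down, gripper open.
Joint ranges: [-3.13, 3.13], [-0.85, 1.81], [-1.15, 1.24], [-2.2, 2.28], [-1.44, 1.52], [-3.14, 3.14]. Speed limits (rad/s): [2.22, 2.22, 2.57, 3.14, 3.14, 3.14].

### API

Orientations are given as a 3x3 rotation matrix whose columns are the frame's x, y, z axes.
In Python, from cell import env gives the robot as it stands. The module is installed in compiled form; this text tells all that it offers.
- The arm moves only by the shell command python3 -m inch 'ROWS' [FORCE]. ROWS is text: rows parted by semicolons, each of 5 numbers parted by spaces: the finger opening in m, from 0 to 0.0854, then the shift along the tool's x, y, z in m, then the turn about the tool's z in degrees. A call has 1 to 12 rows; each row shifts and turns the commanded pose from where the row before left it, along the tool's axes as they then stand; what a row does not reach is not made up. A row lasts 1/12 s, in which the tool goes at most 41.7 mm and 7.16 degrees, less where a joint would pass 70% of its speed; a pose out of reach is approached as far as the arm can. A call is refused whole if a number of a shift passes 0.0417 or a number of a turn 7.16, either way. A call with a gripper value outside its range is refused whole. The fingers move at their own pace and stop on an object; FORCE is the grip in N (left out, the last holds). Time passes only in rows, so rows that do not move let the fingers close. It gives the time, the measured TCP pose, the force and the opening at its end, in the units of the state.
- env.state(): the state, without advancing time (a new reading comes with each control period).
- env.grab_frame(name): name is "scene" or "top" or "wrist"; returns a dict with "color" (420x560x3 uint8, red, green, blue), "K" (3x3 intrinsics, pixels), "rvec" (rotation vector, rad) and "tvec" (3), from world to camera coordinates, as OpenCV has them. Camera axes: x right, y down, z forward; pixel columns grow to the right and rows downward; lengths in m; the calibration is good to about 2 mm. A picture is of the moment at which its call begins. There is no depth.
- env.sign_off(): hands the job in, once; it reports no verdict.
The state is a dict: "clock": time; "q": joint angles; "joint_vel": joint speeds; "effort": joint torques, N m; "ee_pos": TCP position; "eef_rot": TCP orientation; "wrist_force": force on the tool from outside, world axes, zero at the start; "torque": the same for the moment, N m; "opening": finger opening in m.
Only numpy, scipy, OpenCV 4.12 (cv2) and the standard library are available. Lean on these libraries where they do the work, as an engineer would, in place of code of your own. Each camera call takes 0.05 s, during which the arm holds its last target. There are 200 camera calls.

## Working session

There is one attempt and no reset: what is moved stays moved. The work goes in short steps, Python scripts to look and compute and a shell command to move; the robot and the scene stay as the last step left them, time stands still between calls to the robot, and variables do not carry over. Pictures are saved under pics/ and viewed, about 8 in all and at most 12, crops included, and the job is handed in when it is done.

```bash
mkdir -p pics; cat > h.py <<'E'
import numpy as np, cv2
from cell import env
def grab(n, fn=None):
    f=env.grab_frame(n)
    if fn: cv2.imwrite('pics/'+fn, f['color'][:,:,::-1])
    return f
def ray(f,u,v):
    R=cv2.Rodrigues(np.array(f['rvec'],float))[0]; t=np.array(f['tvec'],float).ravel()
    c=-R.T@t; d=R.T@np.linalg.inv(f['K'])@np.array([u,v,1.]); return c,d
def atz(f,u,v,z):
    c,d=ray(f,u,v); return c+d*(z-c[2])/d[2]
def proj(f,P):
    return cv2.projectPoints(np.array(P,float).reshape(-1,1,3),np.array(f['rvec'],float),np.array(f['tvec'],float),np.array(f['K'],float),None)[0].reshape(-1,2)
E
python3 - <<'E'
from h import *
import pickle
fs={}
for n in('scene','top'):
    fs[n]=grab(n,n+'0.png'); print(n,ray(fs[n],280,210))
pickle.dump(fs,open('f0.pkl','wb'))
s=env.state(); print(s['ee_pos'],s['eef_rot'],s['clock'],s['opening'],env.nose_length)
E
```

```text
scene (array([1.03803942, 0.50317035, 0.84606647]), array([-0.48527515, -0.40542894, -0.77489703]))
top (array([0.49529342, 0.10120924, 0.90877723]), array([ 0.08974245,  0.03514232, -0.99536462]))
[ 0.17126567 -0.52246642  0.24965956] [[ 9.50238249e-01  3.11523896e-01 -3.65202936e-04]
 [ 3.11524110e-01 -9.50237580e-01  1.12715508e-03]
 [ 4.10618744e-06 -1.18483539e-03 -9.99999298e-01]] 0.1 0.08524279340274757 0.019
```

View pics/top0.png

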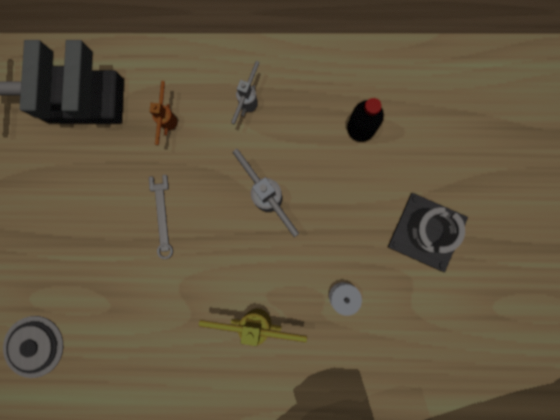

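View pics/scene0.png

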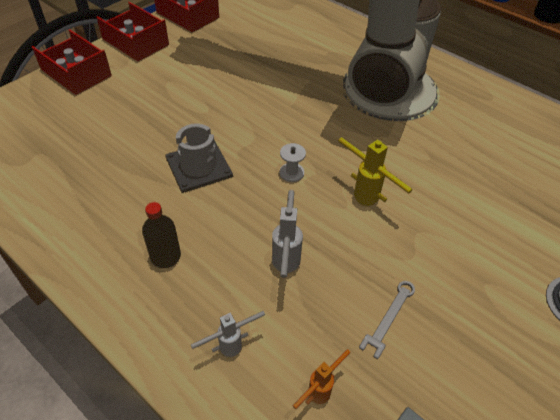

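Candidates for the post in the top view: orange (162,115), small silver (245,93), large silver (267,194) and yellow (252,330). Orange and yellow are excluded, and the larger of the rest is (267,194). I'll check that one in a close crop together with the socket.

```bash
python3 - <<'E'
from h import *
import pickle
fs=pickle.load(open('f0.pkl','rb'));f=fs['top'];im=f['color'][:,:,::-1]
a=cv2.resize(im[140:245,225:310],None,fx=4.5,fy=4.5,interpolation=cv2.INTER_CUBIC)
b=cv2.resize(im[185:280,380:475],None,fx=4.2,fy=4.2,interpolation=cv2.INTER_CUBIC)
H=max(a.shape[0],b.shape[0]);c=np.zeros((H,a.shape[1]+b.shape[1],3),np.uint8)
c[:a.shape[0],:a.shape[1]]=a;c[:b.shape[0],a.shape[1]:]=b
c=np.clip(c.astype(float)*1.6,0,255).astype(np.uint8)
cv2.imwrite('pics/crop1.png',c);print(c.shape,a.shape)
for p in [(267,194),(245,93),(162,115),(252,330),(430,232),(365,122),(346,299),(162,215)]: print(p,atz(f,*p,.1).round(3))
E
```

```text
(472, 781, 3) (472, 382, 3)
(267, 194) [0.597 0.154 0.1  ]
(245, 93) [0.783 0.197 0.1  ]
(162, 115) [0.741 0.349 0.1  ]
(252, 330) [0.356 0.176 0.1  ]
(430, 232) [ 0.532 -0.136  0.1  ]
(365, 122) [ 0.73  -0.022  0.1  ]
(346, 299) [0.413 0.012 0.1  ]
(162, 215) [0.557 0.342 0.1  ]
```

View pics/crop1.png

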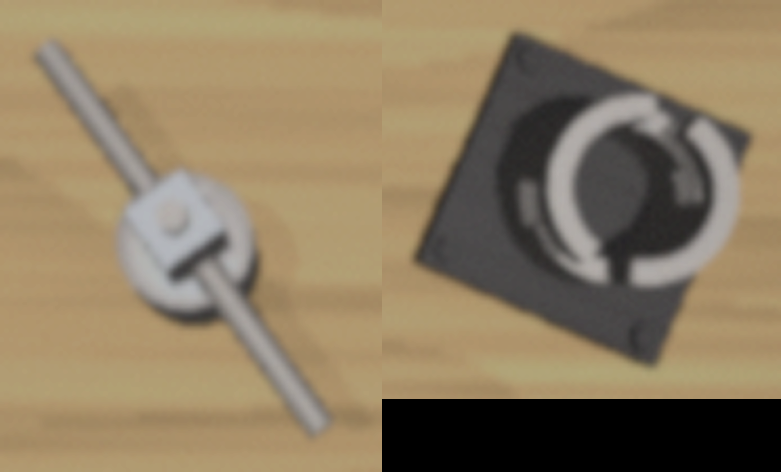

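The crop confirms a silver post with the bar running along crop (48,48)→(318,425). The socket rim is centred near (643,190), with slots at (678,113) and (608,268). I'll fit the poses with a chamfer fit in both views.

```bash
cat > fit.py <<'E'
from h import *
from scipy.optimize import minimize
def seg(a,b,n=60): return np.linspace(a,b,n)
def circ(r,z,n=160,skip=None):
    t=np.linspace(0,2*np.pi,n,endpoint=False); 
    if skip: t=t[np.abs(np.sin(t))>np.sin(skip)]
    return np.c_[r*np.cos(t),r*np.sin(t),np.full(len(t),z)]
def sq(h,z,n=40):
    c=np.array([[h,h,z],[h,-h,z],[-h,-h,z],[-h,h,z]]); return np.vstack([seg(c[i],c[(i+1)%4],n) for i in range(4)])
def place(P,x,y,a):
    R=np.array([[np.cos(a),-np.sin(a),0],[np.sin(a),np.cos(a),0],[0,0,1]]); return P@R.T+[x,y,0]
def socket(f,x,y,a):
    s=np.radians(15)
    rad=np.vstack([seg([r0*np.cos(t),r0*np.sin(t),.095],[.04*np.cos(t),.04*np.sin(t),.095],20) for r0 in[.03] for t in(s,-s,np.pi-s,np.pi+s)])
    return place(np.vstack([circ(.04,.095,skip=s),circ(.03,.095,skip=s),rad,sq(.06,.012)]),x,y,a)
def post(f,x,y,a,z=0):
    c,_=ray(f,0,0); P=[sq(.014,.155),circ(.006,.165,40)]
    m=place(np.array([[0,0,.105]]),x,y,a)[0]; d=np.array([np.cos(a),np.sin(a),0]); v=c-m; n=np.cross(d,v); n/=np.linalg.norm(n)
    Q=place(np.vstack(P),x,y,a)
    for s in(1,-1):
        for e in(1,-1): Q=np.vstack([Q,seg(m+s*.006*n+e*.02*d,m+s*.006*n+e*.095*d,120)])
    for e in(1,-1): Q=np.vstack([Q,seg(m+e*.095*d-.006*n,m+e*.095*d+.006*n,20)])
    return Q+[0,0,z]
def dt(f):
    g=cv2.cvtColor(f['color'],cv2.COLOR_RGB2GRAY); g=cv2.createCLAHE(3,(8,8)).apply(g)
    g=cv2.resize(g,None,fx=2,fy=2,interpolation=cv2.INTER_CUBIC)
    return cv2.distanceTransform(255-cv2.Canny(cv2.GaussianBlur(g,(5,5),1),40,110),cv2.DIST_L2,5)
def sample(D,p):
    q=(p*2+.5).astype(np.float32); return cv2.remap(D,q[:,:1],q[:,1:],cv2.INTER_LINEAR,borderValue=20).ravel()
def fit(fs,model,x0,cap=8,**k):
    Ds=[dt(f) for f in fs]
    J=lambda p:np.mean([np.minimum(sample(D,proj(f,model(f,p[0],p[1],p[2],**k))),cap).mean() for f,D in zip(fs,Ds)])
    best=None
    for dx in(-.006,0,.006):
        for dy in(-.006,0,.006):
            for da in(-.04,0,.04):
                s=np.array([x0[0]+dx,x0[1]+dy,x0[2]+da])
                r=minimize(J,s,method='Nelder-Mead',options=dict(initial_simplex=np.vstack([s,s+[.004,0,0],s+[0,.004,0],s+[0,0,.03]]),xatol=1e-5,fatol=1e-4))
                if best is None or r.fun<best.fun: best=r
    return best.x,best.fun
def overlay(f,items,box,s):
    im=np.clip(f['color'][:,:,::-1].astype(float)*1.5,0,255).astype(np.uint8); x0,y0,x1,y1=box
    im=cv2.resize(im[y0:y1,x0:x1],None,fx=s,fy=s,interpolation=cv2.INTER_CUBIC)
    for P in items:
        for u,v in proj(f,P):
            u,v=int((u-x0+.5)*s),int((v-y0+.5)*s)
            if 0<=u<im.shape[1] and 0<=v<im.shape[0]: im[v,u]=(0,0,255)
    return im
E
python3 - <<'E'
from fit import *
import pickle
fs=pickle.load(open('f0.pkl','rb'));T,S=fs['top'],fs['scene']
p0=atz(T,263.1,187.9,.165); s0=atz(T,(643-382+.5)/4.2-.5+380,190.5/4.2-.5+185,.095); print(p0,s0)
a=[atz(T,235.7,150.7,.105),atz(T,295.7,234.4,.105)];d=a[0]-a[1];print('bar',(a[0]+a[1])/2,np.linalg.norm(d),np.degrees(np.arctan2(d[1],d[0])))
R={}
for nm,m,x0 in(('post',post,[*p0[:2],np.arctan2(d[1],d[0])]),('socket',socket,[*s0[:2],np.radians(-23)])):
    for lab,v in(('top',[T]),('scene',[S]),('both',[T,S])):
        x,c=fit(v,m,x0); print(nm,lab,x[:2].round(4),np.degrees(x[2]).round(2),round(c,2)); R[nm,lab]=x
pickle.dump(R,open('R.pkl','wb'))
o=[overlay(T,[post(T,*R['post','both'])],(225,140,310,245),3.8),overlay(T,[socket(T,*R['socket','both'])],(380,185,475,280),4.2),
 overlay(S,[post(S,*R['post','both'])],(255,185,325,285),4),overlay(S,[socket(S,*R['socket','both'])],(155,115,245,200),4)]
H=300; o=[cv2.resize(i,(400,300)) if 0 else i for i in o]
def pad(i): 
    i=i[:400,:400]; c=np.zeros((400,400,3),np.uint8); c[:i.shape[0],:i.shape[1]]=i; return c
c=np.vstack([np.hstack([pad(o[0]),pad(o[1])]),np.hstack([pad(o[2]),pad(o[3])])]); cv2.imwrite('pics/ov1.png',cv2.resize(c,(600,600),interpolation=cv2.INTER_AREA))
E
```

```text
[0.59874968 0.15602195 0.165     ] [ 0.53672487 -0.15819219  0.095     ]
bar [0.59951552 0.15618682 0.105     ] 0.18569805237124254 36.366099717328495
post top [0.5989 0.1584] 36.63 1.45
post scene [0.6001 0.1562] 37.37 1.63
post both [0.5998 0.1572] 37.84 1.66
socket top [ 0.5371 -0.1584] -23.51 1.16
socket scene [ 0.5385 -0.1588] -23.65 1.02
socket both [ 0.5377 -0.1587] -23.75 1.15
```

View pics/ov1.png

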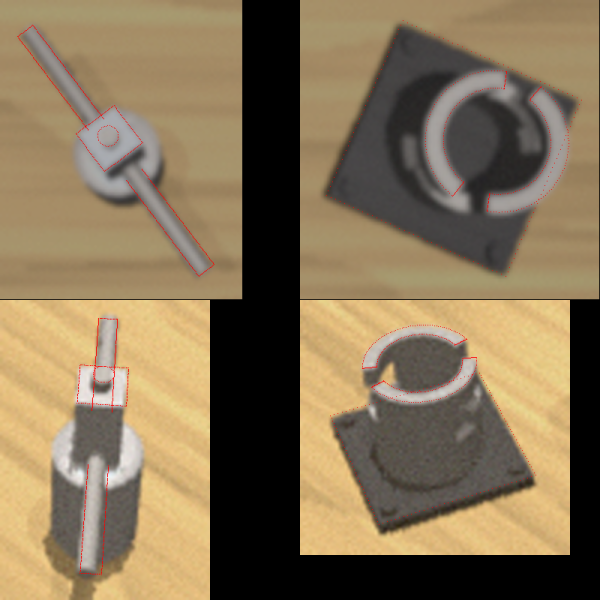

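The fits agree within about 2 mm: post (0.599, 0.157) at 36.7°, socket (0.538, −0.159) at −23.7°. Next I travel to above the post.

```bash
r='0.085 0.0258 -0.0214 0 0'
python3 -m inch '0.085 0.0258 -0.0214 0 0;0.085 0.0258 -0.0214 0 0;0.085 0.0258 -0.0214 0 0;0.085 0.0258 -0.0214 0 0;0.085 0.0258 -0.0214 0 0;0.085 0.0258 -0.0214 0 0;0.085 0.0258 -0.0214 0 0;0.085 0.0258 -0.0214 0 0;0.085 0.0258 -0.0214 0 0;0.085 0.0258 -0.0214 0 0;0.085 0.0258 -0.0214 0 0;0.085 0.0258 -0.0214 0 0'
python3 -m inch '0.085 0.0258 -0.0214 0 0;0.085 0.0258 -0.0214 0 0;0.085 0.0258 -0.0214 0 0;0.085 0.0258 -0.0214 0 0;0.085 0.0258 -0.0214 0 0;0.085 0.0258 -0.0214 0 0;0.085 0.0258 -0.0214 0 0;0.085 0.0258 -0.0214 0 0;0.085 0.0258 -0.0214 0 0;0.085 0.0258 -0.0214 0 0;0.085 0.0258 -0.0214 0 0;0.085 0 0 0 0'
python3 -m inch '0.085 0 0 0 -7;0.085 0 0 0 0'
python3 -c "
from h import *
s=env.state();print(s['q'],s['ee_pos'],s['eef_rot'])"
```

```text
clock: 1.1
ee_pos: [0.386, -0.1806, 0.2501]
eef_rot: [[0.95, 0.311, -0.0], [0.311, -0.95, 0.0], [-0.0, -0.0, -1.0]]
wrist_force: [0.8, -0.0, -0.2]
opening: 0.0844
clock: 2.1
ee_pos: [0.5837, 0.1342, 0.2478]
eef_rot: [[0.949, 0.315, -0.002], [0.315, -0.949, 0.001], [-0.002, -0.001, -1.0]]
wrist_force: [1.7, -0.3, -0.2]
opening: 0.0849
clock: 2.27
ee_pos: [0.5819, 0.1304, 0.2494]
eef_rot: [[0.902, 0.431, -0.002], [0.431, -0.902, -0.0], [-0.002, -0.0, -1.0]]
wrist_force: [0.0, 0.3, 0.9]
opening: 0.085
[ 2.20530854e-01  2.02331144e-01  3.03188964e-01  1.67323435e+00
 -5.75184014e-05  2.91654985e+00] [0.58186275 0.1304245  0.24938372] [[ 9.02362376e-01  4.30975410e-01 -1.52934617e-03]
 [ 4.30975325e-01 -9.02363623e-01 -4.01790051e-04]
 [-1.55318798e-03 -2.96550236e-04 -9.99998750e-01]]
```

```bash

python3 -m inch '0.085 0 0 0 -6.75;0.085 0 0 0 -6.75;0.085 0 0 0 -6.75;0.085 0 0 0 -6.75;0.085 0 0 0 -6.75;0.085 0 0 0 -6.75;0.085 0 0 0 -6.75;0.085 0 0 0 -6.75;0.085 0 0 0 -6.75;0.085 0 0 0 -6.75;0.085 0 0 0 -6.75;0.085 0 0 0 -6.75'
python3 -m inch '0.085 0 0 0 -6.75;0.085 0 0 0 -6.75;0.085 0 0 0 -6.75;0.085 0 0 0 0;0.085 0 0 0 0'
cat > go.py <<'E'
from h import *
import sys
t=np.array([float(v) for v in sys.argv[1:4]]); s=env.state(); R=np.array(s['eef_rot']); p=np.array(s['ee_pos'])
yaw=np.degrees(np.arctan2(R[1,0],R[0,0]))
print('pos',p.round(4),'yaw',yaw.round(2),'q6',np.degrees(s['q'][5]).round(1),'tool shift mm',(R.T@(t-p)*1e3).round(1),'turn',((yaw-float(sys.argv[4])+180)%360-180).round(2) if len(sys.argv)>4 else '')
print('F',np.round(s['wrist_force'],2),'M',np.round(s['torque'],2),'op',round(s['opening'],4),'t',s['clock'])
E
python3 go.py .599 .157 .25 126.7
```

```text
clock: 3.27
ee_pos: [0.5816, 0.1293, 0.2503]
eef_rot: [[-0.28, 0.96, -0.0], [0.96, 0.28, -0.0], [-0.0, -0.0, -1.0]]
wrist_force: [0.7, -0.2, -0.6]
opening: 0.0847
clock: 3.68
ee_pos: [0.5817, 0.1295, 0.2504]
eef_rot: [[-0.588, 0.809, 0.0], [0.809, 0.588, 0.0], [-0.0, 0.0, -1.0]]
wrist_force: [0.4, 0.5, 0.9]
opening: 0.0849
pos [0.5817 0.1295 0.2504] yaw 126.04 q6 66.5 tool shift mm [12.  30.2  0.4] turn -0.66
F [0.45 0.48 0.86] M [0.04 0.02 0.01] op 0.0849 t 3.6833
```

```bash

python3 -m inch '0.085 0.012 0.0302 0 -0.6;0.085 0 0 0.02 0;0.085 0 0 0.03 0;0.085 0 0 0.03 0;0.085 0 0 0.02 0;0.085 0 0 0.012 0;0.085 0 0 0 0;0.085 0 0 0 0'
python3 go.py .599 .157 .138 126.7
python3 - <<'E'
from h import *
w=grab('wrist','w1.png')
E
```

```text
clock: 4.35
ee_pos: [0.599, 0.1574, 0.1388]
eef_rot: [[-0.6, 0.8, -0.0], [0.8, 0.6, 0.0], [0.0, -0.0, -1.0]]
wrist_force: [-1.1, 0.2, 0.2]
opening: 0.0848
pos [0.599  0.1574 0.1388] yaw 126.86 q6 67.9 tool shift mm [-0.3 -0.2  0.8] turn 0.16
F [-1.14  0.17  0.17] M [-0.01 -0.06 -0.04] op 0.0848 t 4.35
```

View pics/w1.png

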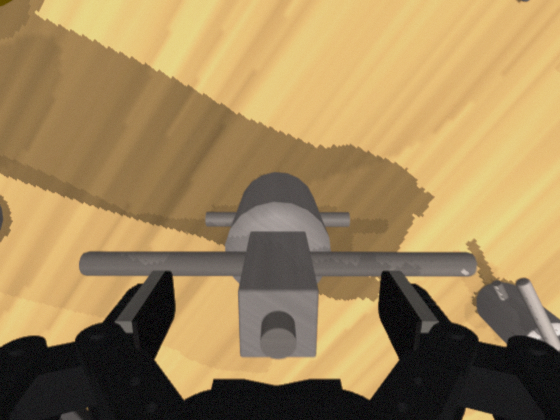

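The head (278,322) sits centred and square between the pads, with the bar level at row 263. Now I close the gripper.

```bash

python3 -m inch '0.02 0 0 0 0;0.02 0 0 0 0;0.02 0 0 0 0;0.02 0 0 0 0;0.02 0 0 0 0;0.02 0 0 0 0;0.02 0 0 0 0;0.02 0 0 0 0;0.02 0 0 0 0;0.02 0 0 0 0' 90
python3 go.py .599 .157 .138 126.7
python3 -m inch '0.02 0 0 -0.01 0;0.02 0 0 -0.03 0;0.02 0 0 -0.03 0;0.02 0 0 -0.03 0;0.02 0 0 -0.02 0;0.02 0 0 0 0;0.02 0 0 0 0;0.02 0 0 0 0' 90
python3 go.py .5377 -.1587 .26 66.3
```

```text
clock: 5.23
ee_pos: [0.5994, 0.1576, 0.139]
eef_rot: [[-0.602, 0.799, 0.001], [0.799, 0.602, 0.0], [-0.0, 0.001, -1.0]]
wrist_force: [-0.4, 0.4, 6.0]
opening: 0.0269
pos [0.5994 0.1576 0.139 ] yaw 127.0 q6 67.7 tool shift mm [-0.3 -0.7  1. ] turn 0.3
F [-0.37  0.37  5.97] M [ 0.11  0.01 -0.  ] op 0.0269 t 5.2333
clock: 5.9
ee_pos: [0.5987, 0.1574, 0.2559]
eef_rot: [[-0.602, 0.799, -0.003], [0.799, 0.602, -0.001], [0.001, -0.003, -1.0]]
wrist_force: [-0.1, -0.1, -6.6]
opening: 0.0268
pos [0.5987 0.1574 0.2559] yaw 127.0 q6 67.7 tool shift mm [-215.8 -238.9   -3.6] turn 60.7
F [-0.05 -0.07 -6.62] M [-0.06  0.03 -0.02] op 0.0268 t 5.9
```

```bash

python3 -m inch '0.02 -0.008 -0.009 0 0;0.02 -0.016 -0.018 0 0;0.02 -0.02 -0.022 0 0;0.02 -0.022 -0.0245 0 0;0.02 -0.022 -0.0245 0 0;0.02 -0.022 -0.0245 0 0;0.02 -0.022 -0.0245 0 0;0.02 -0.022 -0.0245 0 0;0.02 -0.022 -0.0245 0 0;0.02 -0.02 -0.022 0 0;0.02 -0.014 -0.0155 0 0;0.02 -0.008 -0.009 0 0'
python3 -m inch '0.02 0 0 0 6;0.02 0 0 0 6;0.02 0 0 0 6;0.02 0 0 0 6;0.02 0 0 0 6;0.02 0 0 0 6;0.02 0 0 0 6;0.02 0 0 0 6;0.02 0 0 0 6;0.02 0 0 0 6;0.02 0 0 0 0;0.02 0 0 0 0'
python3 go.py .5377 -.1587 .26 66.3
```

```text
clock: 6.9
ee_pos: [0.535, -0.1651, 0.2564]
eef_rot: [[-0.6, 0.8, -0.003], [0.8, 0.6, 0.0], [0.002, -0.002, -1.0]]
wrist_force: [0.2, 1.0, -5.9]
opening: 0.0267
clock: 7.9
ee_pos: [0.5362, -0.1623, 0.2572]
eef_rot: [[0.388, 0.922, -0.002], [0.922, -0.388, 0.001], [-0.0, -0.002, -1.0]]
wrist_force: [0.5, -0.6, -6.8]
opening: 0.0267
pos [ 0.5362 -0.1623  0.2572] yaw 67.2 q6 96.0 tool shift mm [ 4.   0.  -2.8] turn 0.9
F [ 0.52 -0.55 -6.8 ] M [-0.03 -0.03 -0.  ] op 0.0267 t 7.9
```

```bash

python3 -m inch '0.02 0.004 0 0 0.9;0.02 0 0 0 0;0.02 0 0 0 0;0.02 0 0 0 0'
python3 go.py .5377 -.1587 .257 66.3
python3 - <<'E'
from fit import *
import fit as F,pickle
fs={n:grab(n,n+'2.png') for n in('top','scene')}
pickle.dump(fs,open('f2.pkl','wb'))
z=env.state()['ee_pos'][2]-.139
def pb(f,x,y,a,z=0):
    Q=post(f,x,y,a,z); return Q[200:]   # bar only
R=pickle.load(open('R.pkl','rb'));T,S=fs['top'],fs['scene']
for lab,v in(('top',[T]),('scene',[S]),('both',[T,S])):
    x,c=fit(v,pb,[.5377,-.1587,np.radians(-23.7)],z=z);print(lab,x[:2].round(4),np.degrees(x[2]).round(2),round(c,2))
    if lab=='top': xt=x
pt=proj(T,[[.5377,-.1587,z+.105]])[0].astype(int);ps=proj(S,[[.5377,-.1587,z+.08]])[0].astype(int)
a=overlay(T,[pb(T,*xt,z=z)],(max(pt[0]-65,0),pt[1]-70,min(pt[0]+65,560),pt[1]+70),3);b=overlay(S,[pb(S,*x,z=z),socket(S,*R['socket','both'])],(ps[0]-70,max(ps[1]-60,0),ps[0]+70,max(ps[1]-60,0)+140),2.8)
H=max(a.shape[0],b.shape[0]);c=np.zeros((H,a.shape[1]+b.shape[1],3),np.uint8);c[:a.shape[0],:a.shape[1]]=a;c[:b.shape[0],a.shape[1]:]=b
cv2.imwrite('pics/ov2.png',c)
E
```

```text
clock: 8.23
ee_pos: [0.5382, -0.1587, 0.2582]
eef_rot: [[0.404, 0.915, -0.0], [0.915, -0.404, 0.0], [-0.0, -0.0, -1.0]]
wrist_force: [0.8, 0.2, -5.1]
opening: 0.027
pos [ 0.5382 -0.1587  0.2582] yaw 66.17 q6 97.4 tool shift mm [-0.2 -0.4  1.2] turn -0.13
F [ 0.84  0.23 -5.1 ] M [ 0.04 -0.04  0.03] op 0.027 t 8.2333
top [ 0.5369 -0.1598] -23.91 1.04
scene [ 0.5392 -0.1598] -23.82 0.66
both [ 0.5373 -0.1596] -23.74 0.88
```

View pics/ov2.png

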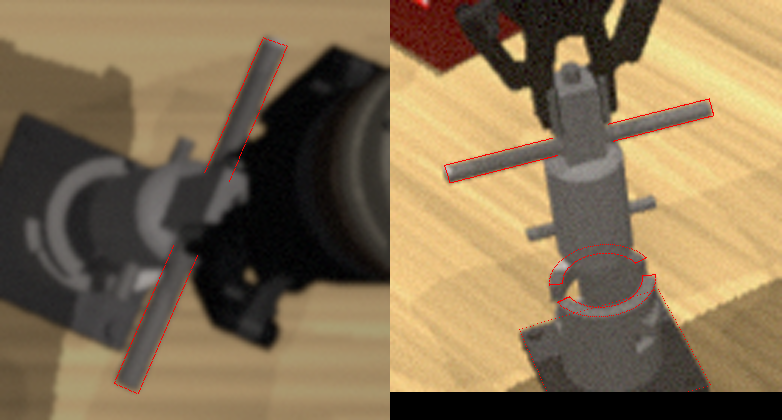

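The bar's overlay sits well on the post, about 1.2 mm off in y from the socket axis. I correct that and lower in stages, watching the force.

```bash

python3 -m inch '0.02 0.001 -0.0007 0 0;0.02 0 0 0.01 0;0.02 0 0 0.01 0;0.02 0 0 0.006 0;0.02 0 0 0.005 0;0.02 0 0 0.005 0;0.02 0 0 0.004 0;0.02 0 0 0 0'
python3 go.py .5375 -.1577 .17 66.3
python3 -m inch '0.02 0 0 0.004 0;0.02 0 0 0.004 0;0.02 0 0 0.004 0;0.02 0 0 0.004 0;0.02 0 0 0.004 0;0.02 0 0 0 0'
python3 go.py .5375 -.1577 .17 66.3
```

```text
clock: 9.0
ee_pos: [0.5377, -0.1576, 0.2173]
eef_rot: [[0.405, 0.914, -0.001], [0.914, -0.405, 0.0], [-0.0, -0.001, -1.0]]
wrist_force: [-0.1, -0.2, -5.6]
opening: 0.0269
pos [ 0.5377 -0.1576  0.2173] yaw 66.1 q6 97.6 tool shift mm [-0.2 -0.  47.3] turn -0.2
F [-0.12 -0.16 -5.62] M [-0.05 -0.01 -0.01] op 0.0269 t 9.0
clock: 9.5
ee_pos: [0.5376, -0.1576, 0.1972]
eef_rot: [[0.405, 0.914, -0.001], [0.914, -0.405, 0.0], [-0.0, -0.001, -1.0]]
wrist_force: [-0.1, -0.5, -5.9]
opening: 0.027
pos [ 0.5376 -0.1576  0.1972] yaw 66.1 q6 97.6 tool shift mm [-0.2 -0.  27.2] turn -0.2
F [-0.06 -0.53 -5.88] M [0.01 0.03 0.  ] op 0.027 t 9.5
```

```bash

python3 -m inch '0.02 0 0 0.004 0;0.02 0 0 0.004 0;0.02 0 0 0.004 0;0.02 0 0 0.004 0;0.02 0 0 0.004 0;0.02 0 0 0.003 0;0.02 0 0 0 0'
python3 go.py .5375 -.1577 .17 66.3
python3 -m inch '0.02 0 0 0.002 0;0.02 0 0 0.002 0;0.02 0 0 0.001 0;0.02 0 0 0 0'
python3 go.py .5375 -.1577 .17 66.3
```

```text
clock: 10.08
ee_pos: [0.5376, -0.1575, 0.1744]
eef_rot: [[0.405, 0.914, -0.001], [0.914, -0.405, 0.0], [-0.0, -0.001, -1.0]]
wrist_force: [-0.8, 0.7, -6.0]
opening: 0.0265
pos [ 0.5376 -0.1575  0.1744] yaw 66.1 q6 97.6 tool shift mm [-0.2 -0.1  4.4] turn -0.2
F [-0.81  0.65 -6.01] M [0.01 0.01 0.07] op 0.0265 t 10.0833
clock: 10.42
ee_pos: [0.5379, -0.1576, 0.1701]
eef_rot: [[0.405, 0.914, -0.0], [0.914, -0.405, 0.0], [-0.0, -0.0, -1.0]]
wrist_force: [0.1, -0.4, -6.3]
opening: 0.0264
pos [ 0.5379 -0.1576  0.1701] yaw 66.1 q6 97.6 tool shift mm [-0.2 -0.3  0.1] turn -0.2
F [ 0.15 -0.42 -6.29] M [ 0.02 -0.02  0.01] op 0.0264 t 10.4167
```

```bash

python3 -m inch '0.02 0 0 0.001 0;0.02 0 0 0.001 0;0.02 0 0 0 0'
python3 go.py .5375 -.1577 .17 66.3
python3 -m inch '0.02 0 0 0.001 0;0.02 0 0 0 0'
python3 go.py .5375 -.1577 .17 66.3
```

```text
clock: 10.67
ee_pos: [0.538, -0.1577, 0.1697]
eef_rot: [[0.405, 0.914, 0.002], [0.914, -0.405, -0.0], [0.0, 0.002, -1.0]]
wrist_force: [-3.5, 0.7, 3.5]
opening: 0.027
pos [ 0.538  -0.1577  0.1697] yaw 66.1 q6 97.6 tool shift mm [-0.2 -0.5 -0.3] turn -0.2
F [-3.45  0.72  3.46] M [ 0.23  0.85 -0.01] op 0.027 t 10.6667
clock: 10.83
ee_pos: [0.5381, -0.1577, 0.1697]
eef_rot: [[0.405, 0.914, 0.002], [0.914, -0.405, -0.001], [0.0, 0.003, -1.0]]
wrist_force: [-5.5, 1.3, 10.7]
opening: 0.0268
pos [ 0.5381 -0.1577  0.1697] yaw 66.1 q6 97.6 tool shift mm [-0.3 -0.5 -0.3] turn -0.2
F [-5.5   1.33 10.73] M [0.45 1.4  0.  ] op 0.0268 t 10.8333
```

Contact on the ledge (weight taken, TCP 0.1697). Letting go.

```bash

python3 -m inch '0.03 0 0 -0.002 0;0.04 0 0 0 0;0.055 0 0 0 0;0.055 0 0 0 0;0.055 0 0 0 0;0.055 0 0 0 0;0.055 0 0 0 0;0.055 0 0 0 0'
python3 go.py .5375 -.1577 .17 66.3
python3 - <<'E'
from fit import *
import pickle
fs={n:grab(n) for n in('top','scene')}; T,S=fs['top'],fs['scene']
def pb(f,x,y,a,z=0): return post(f,x,y,a,z)[200:]
for z in(.017,.024,.031,.038):
    x,c=fit([S],pb,[.5377,-.1587,np.radians(-23.7)],z=z);print(z,x[:2].round(4),np.degrees(x[2]).round(2),round(c,2))
    if z==.031: xb=x
R=pickle.load(open('R.pkl','rb'))
ps=proj(S,[[.5377,-.1587,.13]])[0].astype(int)
cv2.imwrite('pics/ov3.png',overlay(S,[pb(S,*xb,z=.031)],(ps[0]-75,max(ps[1]-75,0),ps[0]+75,ps[1]+65),4))
E
```

```text
clock: 11.5
ee_pos: [0.5379, -0.1577, 0.1692]
eef_rot: [[0.405, 0.914, -0.0], [0.914, -0.405, 0.0], [-0.0, -0.0, -1.0]]
wrist_force: [0.5, 0.3, -0.0]
opening: 0.0551
pos [ 0.5379 -0.1577  0.1692] yaw 66.1 q6 97.6 tool shift mm [-0.2 -0.4 -0.8] turn -0.2
F [ 0.54  0.34 -0.01] M [0.   0.04 0.03] op 0.0551 t 11.5
0.017 [ 0.527  -0.1707] -24.25 0.58
0.024 [ 0.5327 -0.1645] -24.17 0.57
0.031 [ 0.5392 -0.1587] -24.26 0.55
0.038 [ 0.5444 -0.1524] -24.21 0.53
```

View pics/ov3.png

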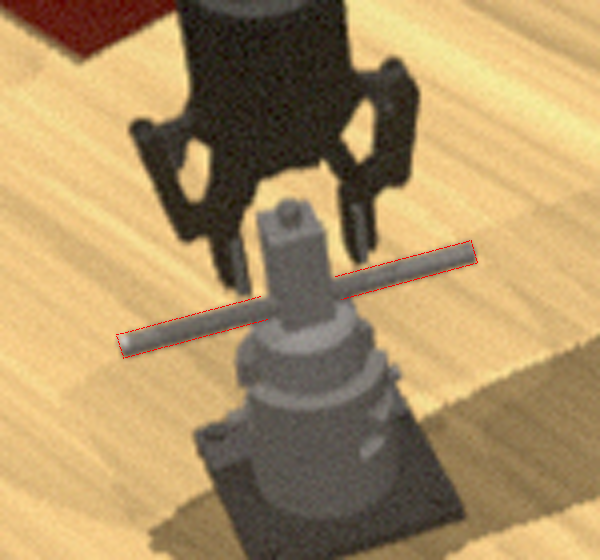

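Released and hanging: the fit at foot height 31 mm gives an axis within 1 mm of the socket's, at −24.2°, with about 11 mm clear on each side of the head. The jaws are already round the head, so I'll re-grip lightly and turn it 60° clockwise.

```bash

python3 -m inch '0.055 0 0 0 0;0.055 0 0 0 0;0.055 0 0 0 0;0.02 0 0 0 0;0.02 0 0 0 0;0.02 0 0 0 0;0.02 0 0 0 0;0.02 0 0 0 0;0.02 0 0 0 0' 25
python3 -m inch '0.02 0 0 0 4;0.02 0 0 0 4;0.02 0 0 0 4;0.02 0 0 0 4;0.02 0 0 0 4;0.02 0 0 0 0'
python3 go.py .5375 -.1577 .17 6.5
```

```text
clock: 12.35
ee_pos: [0.538, -0.1576, 0.1694]
eef_rot: [[0.405, 0.914, 0.0], [0.914, -0.405, 0.0], [0.0, 0.0, -1.0]]
wrist_force: [0.8, 0.8, 0.8]
opening: 0.0276
clock: 12.85
ee_pos: [0.5377, -0.158, 0.1694]
eef_rot: [[0.696, 0.718, -0.0], [0.718, -0.696, -0.001], [-0.001, 0.0, -1.0]]
wrist_force: [0.2, -1.3, 1.1]
opening: 0.0275
pos [ 0.5377 -0.158   0.1694] yaw 45.91 q6 117.7 tool shift mm [ 0.1 -0.4 -0.6] turn 39.41
F [ 0.15 -1.31  1.05] M [-0.21  0.25 -0.01] op 0.0275 t 12.85
```

```bash

python3 -m inch '0.02 0 0 0 5;0.02 0 0 0 5;0.02 0 0 0 5;0.02 0 0 0 5;0.02 0 0 0 5;0.02 0 0 0 5;0.02 0 0 0 5;0.02 0 0 0 4;0.02 0 0 0 0;0.02 0 0 0 0'
python3 go.py .5375 -.1577 .17 6.5
python3 -m inch '0.03 0 0 0 0;0.045 0 0 0 0;0.055 0 0 0 0;0.055 0 0 0 0;0.055 0 0 0 0;0.055 0 0 0 0;0.055 0 0 0 0;0.055 0 0 0 0'
python3 go.py .5375 -.1577 .17 6.5
python3 - <<'E'
from fit import *
import pickle
S=grab('scene')
def pb(f,x,y,a,z=0): return post(f,x,y,a,z)[200:]
for z in(.017,.031):
    x,c=fit([S],pb,[.5377,-.1587,np.radians(-83.7)],z=z);print(z,x[:2].round(4),np.degrees(x[2]).round(2),round(c,2))
    if z==.017: xb=x
ps=proj(S,[[.5377,-.1587,.13]])[0].astype(int)
cv2.imwrite('pics/ov4.png',overlay(S,[pb(S,*xb,z=.017)],(ps[0]-75,max(ps[1]-75,0),ps[0]+75,ps[1]+65),4))
E
```

```text
clock: 13.68
ee_pos: [0.5376, -0.1575, 0.1684]
eef_rot: [[0.992, 0.127, -0.001], [0.127, -0.992, 0.0], [-0.001, -0.001, -1.0]]
wrist_force: [0.4, -0.8, -6.6]
opening: 0.0275
pos [ 0.5376 -0.1575  0.1684] yaw 7.32 q6 156.3 tool shift mm [-0.1  0.2 -1.6] turn 0.82
F [ 0.4  -0.77 -6.57] M [-0.01  0.03 -0.05] op 0.0275 t 13.6833
clock: 14.35
ee_pos: [0.5379, -0.1577, 0.1693]
eef_rot: [[0.992, 0.124, 0.0], [0.124, -0.992, -0.0], [0.0, 0.0, -1.0]]
wrist_force: [0.9, -0.3, 0.3]
opening: 0.0549
pos [ 0.5379 -0.1577  0.1693] yaw 7.11 q6 156.6 tool shift mm [-0.4 -0.  -0.7] turn 0.61
F [ 0.9  -0.28  0.29] M [-0.02  0.01 -0.02] op 0.0549 t 14.35
0.017 [ 0.5386 -0.1606] -82.39 0.84
0.031 [ 0.5478 -0.1455] -82.43 0.86
```

View pics/ov4.png

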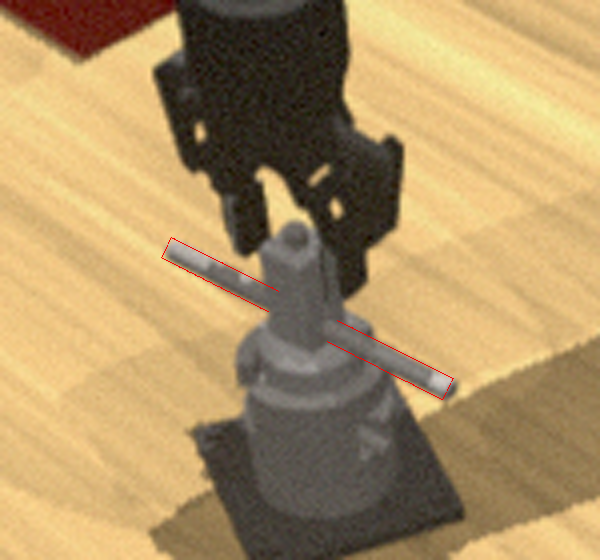

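The hand felt the full weight (−6.6 N) over the notch, and on opening the post dropped: the fit only matches the socket axis at foot height 17 mm. I withdraw straight up and aside, then check again.

```bash

python3 -m inch '0.06 0 0 -0.01 0;0.06 0 0 -0.02 0;0.06 0 0 -0.03 0;0.06 0 0 -0.03 0;0.06 0 0 -0.03 0;0.06 0 0 -0.03 0;0.06 -0.03 0 0 0;0.06 -0.04 0 0 0;0.06 -0.04 0 0 0;0.06 -0.03 0 0 0;0.06 0 0 0 0;0.06 0 0 0 0'
python3 - <<'E'
from fit import *
import pickle
fs={n:grab(n) for n in('top','scene')}; T,S=fs['top'],fs['scene']
R=pickle.load(open('R.pkl','rb'))
for lab,v in(('top',[T]),('scene',[S]),('both',[T,S])):
  for z in(.014,.017,.031):
    x,c=fit(v,post,[.5377,-.1587,np.radians(-83)],z=z);print(lab,z,x[:2].round(4),np.degrees(x[2]).round(2),round(c,2))
    if z==.017: xb=x
ps=proj(S,[[.5377,-.1587,.1]])[0].astype(int);pt=proj(T,[[.5377,-.1587,.12]])[0].astype(int)
a=overlay(T,[post(T,*xb,z=.017)],(pt[0]-60,pt[1]-60,pt[0]+60,pt[1]+60),3.2);b=overlay(S,[post(S,*xb,z=.017)],(ps[0]-60,ps[1]-60,ps[0]+60,ps[1]+60),3.2)
cv2.imwrite('pics/ov5.png',np.hstack([a,b]))
cv2.imwrite('pics/scene5.png',S['color'][:,:,::-1])
E
```

```text
clock: 15.4
ee_pos: [0.398, -0.1751, 0.321]
eef_rot: [[0.993, 0.122, 0.003], [0.122, -0.993, -0.001], [0.003, 0.001, -1.0]]
wrist_force: [-0.3, -0.6, 0.4]
opening: 0.0602
top 0.014 [ 0.5378 -0.1587] -81.89 1.77
top 0.017 [ 0.5375 -0.1576] -81.91 1.79
top 0.031 [ 0.5365 -0.1528] -81.92 1.85
scene 0.014 [ 0.537  -0.1607] -82.59 0.86
scene 0.017 [ 0.5391 -0.1578] -82.62 0.85
scene 0.031 [ 0.5487 -0.1442] -82.66 0.81
both 0.014 [ 0.5374 -0.1599] -82.16 1.4
both 0.017 [ 0.539  -0.1575] -82.7 1.34
both 0.031 [ 0.5386 -0.1526] -82.97 2.14
```

View pics/ov5.png

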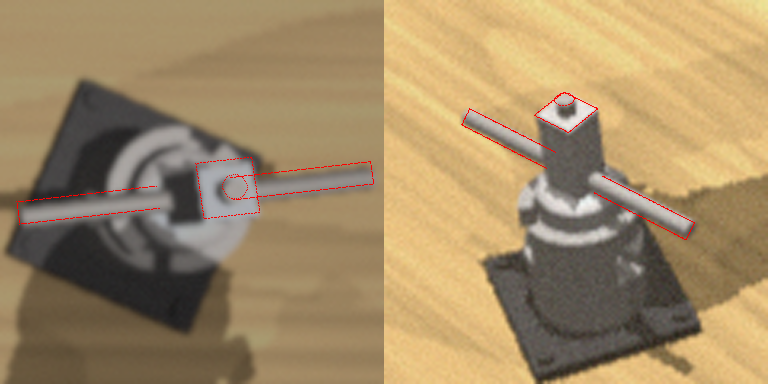

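View pics/scene5.png

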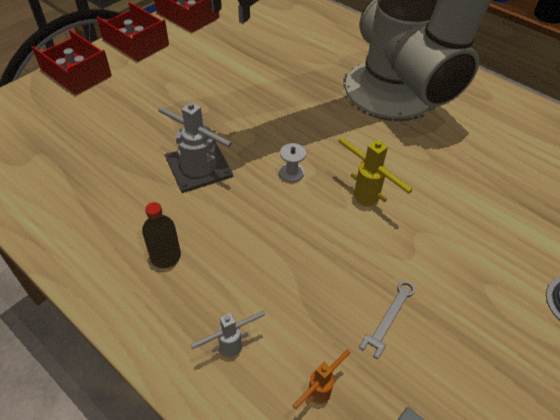

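The post is upright at foot height about 17 mm, turned about 59° clockwise. The bottle (162,235), hub (292,162) and spanner (388,320) are at their original pixels.

```bash
python3 -c "
from cell import env
print(env.sign_off(), env.state()['clock'])"
```

```text
the job is handed in; nothing more can be done
the job is handed in; nothing more can be done
```

The post is in the bench socket, turned clockwise and dropped into the locking notches. I handed the job in shortly after 15.4 s; no verdict was reported.

- **What I did:** I gripped the large silver post by its head and lowered it into the entry slots until the ledge took its weight. There I let go of it for well over 0.2 s. For the turn I re-gripped the head lightly and rotated it 60° instead of pushing the bar. It dropped when I opened the fingers, and I withdrew the arm up and clear.
- **On the ledge:** the scene-camera fit put the post within 1 mm of the socket axis, with the bar in line with the slots to within 1°.
- **At the end:** fits in both cameras agree on a foot height of about 14–17 mm, an axis within about 2 mm of the socket's, and a turn of about 59° clockwise. The post looks upright and nothing touches it. The oil bottle, hub and spanner are at the same pixels as at the start.
- **Disagreements:** the top and scene fits differ by 1–2 mm, in line with the stated calibration. One camera alone cannot tell height from sideways shift; the height follows from the axis lying on the socket's, and from the two-camera fit being clearly worse at ledge height. No check failed.

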